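# Rack up the forming blocks in the tool case

### The arm

A 7-joint arm with a two-finger parallel gripper is mounted at the origin on the work surface. World frame = base frame: x ahead of the robot, y to its left, z up, the work surface at z = 0. Lengths are in m, angles in rad, forces in N, time in s.
With the tool pointing down it reaches from about 0.35 to 0.9 m from the base axis. Payload 8.1 kg.
Tool frame: the origin (TCP) lies at the centre of the arm's flange, where the gripper is bolted on; the fingertips stand 178 mm ahead of it and the grasp point (between the pads) lies 159 mm ahead of it; z points along the fingers, y is the line along which they close (so a half turn about z gives the same grasp; the last joint's range is limited). The gripper opens to 92 mm and grips with 3 to 60 N. Pads are 19 mm wide; open, the fingers measure 130 mm over their backs; the gripper's body (75 mm by 190 mm) begins 47 mm behind the grasp point.
Start: joints at [1.09, 0.434, 0.025, 1.573, -0.012, 1.134, -0.075], TCP at [0.231, -0.581, 0.405] pointing down, gripper open.
Joint ranges: [-2.62, 2.62], [-0.44, 2.09], [-1.27, 1.32], [0.08, 2.57], [-1.32, 4.46], [0.12, 2], [-2.74, 2.74]. Speed limits (rad/s): [2.22, 2.22, 3.01, 3.01, 3.14, 3.14, 3.14].

### API

Orientations are given as a rotation vector (axis times angle).
In Python, from cell import arm gives the robot as it stands. The module is installed in compiled form; this text tells all that it offers.
- The arm moves only by the shell command python3 -m inch 'ROWS' [FORCE]. ROWS is text: rows parted by semicolons, each of 5 numbers parted by spaces: the shift along the tool's x, y, z in m, then the turn about the tool's z in rad, then the finger opening in m, from 0 to 0.0918. In form: x y z roll fingers; .... A call has 1 to 5 rows; each row is the pose to reach, as a shift and turn from the pose commanded when the call began, along the tool's axes at that moment; what a row does not reach only later rows make up. A row lasts 1/10 s, in which the tool goes at most 50 mm and 8.59 degrees, less where a joint would pass 70% of its speed; a pose out of reach is approached as far as the arm can. A call with a gripper value outside its range is refused whole. The fingers move at their own pace and stop on an object; FORCE is the grip in N (left out, the last holds). Time passes only in rows, so rows that repeat a pose let the fingers close. It gives the time, the measured TCP pose, the force, the opening and the grip force at its end, in the units of the state.
- arm.observe(): the state, without advancing time (a new reading comes with each control period).
- arm.get_image(name): name is "scene" or "top" or "wrist"; returns the picture (400x640x3 uint8, red, green, blue); there is no depth.
- arm.get_calibration(name): a dict with "intrinsics" (3x3 intrinsics, pixels), "pose" (4x4, takes a point from camera to world coordinates). Camera axes: x right, y up, looking along -z (the intrinsics and any distortion apply to the point x, -y, -z); pixel columns grow to the right and rows downward; lengths in m; the calibration is good to about 2 mm. A picture is of the moment at which its call begins: read the wrist's pose just before it. get_calibration takes no time and is no camera call; for the wrist camera it gives the pose at the moment of the call.
- arm.sign_off(): hands the job in; it is judged then, once.
Trained networks look in the newest picture that a camera, given by its name, has taken for a name from the list of things; names that differ only in an ending like _2 or _b are one class to them, and where a whole thing is asked for, a point or a joint stands for the part that bears it (a point fixed in the world has none). Each returns a list of dicts, best first, with "conf" (0 to 1); they miss things now and then, are a little off and sometimes report something else, mostly with a low value. They report only what shows in the picture. A call takes as long as a camera call. They do not tell look-alikes from the thing itself.
- arm.look_for(camera, query): "point" ([row, column] in pixels, amid what is visible of it).
- arm.silhouettes(camera, query): "region" (400x640 bool, what is visible of it) and "point" ([row, column] in pixels, amid what is visible of it).
- arm.place_of(camera, query): "point" ([row, column] in pixels: a listed point, or the origin of a listed thing).
The state is a dict: "clock": time; "joints": joint angles; "dq": joint speeds; "joint_efforts": joint torques, N m; "position": TCP position; "ee_rot": TCP orientation; "force": force on the tool from outside, world axes, zero at the start; "ft_torque": the same for the moment, N m; "width": opening from 0.0 (shut) to 1.0 (fully open); "gripper_force": force on a finger pad.
Only numpy, scipy, OpenCV 4.12 (cv2) and the standard library are available. Lean on these libraries where they do the work, as an engineer would, in place of code of your own. Each camera call takes 0.05 s, during which the arm holds its last target. There are 200 camera calls.

### The job

Lift the lid of the tool case past its balance point so that its springs hold it open. Take the grooved block that stands on edge in the wooden stand, lay it down flat on the open bench with its grooves up and let go, then take it again across its width and set it in the case with the other two. Finally nudge all three blocks, grooves up, into one straight snug row, side by side, hard into the corner between the brass-edged wall and the hinge wall, and leave the lid open and the pliers, saw, jar, hammer and bottle alone.

Things in the scene. Friction and masses are not known exactly. Their poses are not given: they have to be found in the camera images.
- case: Open-topped aluminium case, fixed, 212 x 332 mm outside. Origin: centre of its underside, on the bench. x points to the hinge wall (away from the robot), y to the wall with the brass-edged top (robot's left), z up. Floor 6 mm thick, wall tops 26 mm above the bench; inside x -100 to +100, y -160 to +160 mm. Blocks a and b lie in it, crooked, grooves up, a nearer the brass edge; free space towards -y.
- lid (a joint): Angle of the clear lid (aluminium frame, 0.8 kg), rad: 0 shut, 1.75 open at its stop. Hinge line along the case's y at case x = +106 mm, 26 mm above the bench. Springs nearly balance it (under 2 N at the bar): the balance point is near 0.7 rad: let go below 0.6 it falls shut; above 0.85 the springs swing it on to the stop in a few seconds and hold it.
- lid_bar (a point): Middle of the lid's black pull bar, round, 10 mm thick, 90 mm long along the case's y, 36 mm above the bench when shut. It lies 252 mm from the hinge line towards the robot and 10 mm above it (shut) and turns with the lid. 35 mm is free between bar and lid.
- lid_hinge (a point): Middle of the hinge line of the lid.
- block_a_center (a point): Centre of block a: beech forming block with two dark grooves along its top, 110 (its x) x 55 (its y) x 32 mm (its z, out of the grooved face); 0.1 to 0.18 kg. Starts in the case.
- block_b_center (a point): Centre of block b: same size, three dark grooves. Starts in the case.
- block_c_center (a point): Centre of block c: same size, one wide groove. Starts on its long edge in the wooden stand, 55 mm tall and 32 mm thick there, grooved face (its z) towards the case; its top is 63 mm above the bench.
- stand: Dark wooden stand, fixed, 140 x 70 mm, origin at the centre of its underside, slot along its x. Base 8 mm thick; two fences along the slot, 38 mm apart, 12 mm thick, tops 22 mm above the bench. The bench between the stand and the robot is clear for 120 mm.
- pliers: Bystander: flat pliers with blue grips, 140 mm long, lying loose on the bench near the robot; leave alone.
- pliers_round: Bystander: like pliers, lying left of the case; leave alone.
- saw: Bystander: jeweller's saw frame with black handle, 280 mm long, left and near the robot; leave alone.
- jar: Bystander: clear open jar of brass rings, 84 mm across, 55 mm tall, right and near the robot; leave alone.
- hammer: Bystander: hammer lying right of the stand; leave alone.
- bottle: Bystander: amber bottle, 48 mm across, 110 mm tall, beyond the gap between case and stand; leave alone.
Things that resemble listed ones, but are neither listed nor needed, are in the scene too. What is shaped like the part that bears block_c_center but turquoise is not meant.

How it is judged:
By the outcome, as a careful person would: the job done as asked, in the order asked, and still so for the second after the job is handed in, with the robot touching nothing.
It also fails if it takes over 72 s, if anything falls off the work surface, if the arm or the gripper's body presses on something with over 40 N, if the wrist force passes 120 N, or if a joint passes its speed limit or range.

## Working session

There is one attempt and no reset: what is moved stays moved. The work goes in short steps, Python scripts to look and compute and a shell command to move; the robot and the scene stay as the last step left them, time stands still between calls to the robot, and variables do not carry over. Pictures are saved under pics/ and viewed, at most 10 in all, crops included, and the job is handed in when it is done.

```bash
mkdir -p pics
cat > h.py <<'E'
import numpy as np, cv2
from cell import arm
from scipy.spatial.transform import Rotation as R
def ray(cam,p,cal=None):
    c=cal or arm.get_calibration(cam);K=np.array(c["intrinsics"]);T=np.array(c["pose"])
    v=np.linalg.inv(K)@[p[1],p[0],1.]; d=T[:3,:3]@[v[0],-v[1],-v[2]]
    return T[:3,3],d/np.linalg.norm(d)
def at(cam,p,z,cal=None):
    o,d=ray(cam,p,cal); return o+d*(z-o[2])/d[2]
def proj(cam,P,cal=None):
    c=cal or arm.get_calibration(cam);K=np.array(c["intrinsics"]);T=np.array(c["pose"])
    q=(np.atleast_2d(P)-T[:3,3])@T[:3,:3]; q=q*[1,-1,-1]; u=q@K.T; return u[:,:2]/u[:,2:]
def save(cam,name,img=None):
    im=arm.get_image(cam) if img is None else img
    cv2.imwrite("pics/"+name,im[:,:,::-1]); return im
def st():
    s=arm.observe(); print({k:np.round(s[k],3) for k in("clock","position","ee_rot","force","width","gripper_force","joints")}); return s
E
python3 - <<'E'
from h import *
np.set_printoptions(precision=3,suppress=True)
s=st(); print(R.from_rotvec(s["ee_rot"]).as_matrix())
a=save("scene","s1.png"); b=save("top","t1.png")
for n in("scene","top"):
    c=arm.get_calibration(n); print(n,np.array(c["pose"])[:3,3],c.keys(), np.array(c["intrinsics"])[0,0])
for q,z in(("case",0),("lid_bar",.036),("lid_hinge",.026),("block_a_center",.022),("block_b_center",.022),("block_c_center",.0355),("stand",0),("bottle",0),("jar",0),("hammer",0),("pliers",0),("saw",0)):
  for n in("top","scene"):
    for r in arm.place_of(n,q)[:3]:
        print(q,n,round(r["conf"],2),np.round(r["point"]),at(n,r["point"],z))
E
```

```text
{'clock': np.float64(0.0), 'position': array([ 0.23 , -0.581,  0.404]), 'ee_rot': array([-3.084, -0.59 ,  0.001]), 'force': array([-0.382, -0.48 , -0.204]), 'width': np.float64(1.006), 'gripper_force': np.float64(0.0), 'joints': array([ 1.09 ,  0.435,  0.025,  1.574, -0.012,  1.134, -0.075])}
[[ 0.929  0.369 -0.001]
 [ 0.369 -0.929  0.001]
 [-0.    -0.002 -1.   ]]
scene [1.267 0.92  1.334] dict_keys(['intrinsics', 'pose']) 509.74768668231474
top [ 0.461 -0.041  1.443] dict_keys(['intrinsics', 'pose']) 411.82313438522664
case top 0.8 [187. 288.] [0.591 0.092 0.   ]
case scene 0.78 [227. 330.] [0.598 0.076 0.   ]
lid_bar scene 0.66 [196. 360.] [0.453 0.053 0.036]
lid_bar scene 0.36 [260. 449.] [0.406 0.425 0.036]
lid_hinge top 0.76 [156. 290.] [0.696 0.086 0.026]
lid_hinge scene 0.64 [238. 310.] [0.692 0.092 0.026]
block_a_center scene 0.5 [261. 447.] [0.404 0.419 0.022]
block_c_center top 0.9 [148. 427.] [ 0.729 -0.386  0.036]
block_c_center top 0.85 [181. 389.] [ 0.611 -0.258  0.036]
block_c_center top 0.76 [271. 466.] [ 0.31  -0.518  0.036]
block_c_center scene 0.92 [166. 272.] [ 0.
[... 194 characters left out ...]
scene 0.57 [178. 273.] [ 0.627 -0.231  0.   ]
bottle top 0.46 [128. 362.] [ 0.805 -0.166  0.   ]
bottle scene 0.67 [211. 247.] [ 0.785 -0.151  0.   ]
jar top 0.66 [264. 420.] [ 0.33  -0.372  0.   ]
jar scene 0.89 [128. 315.] [ 0.334 -0.365  0.   ]
hammer top 0.58 [209. 444.] [ 0.52  -0.456  0.   ]
hammer top 0.56 [180. 389.] [ 0.619 -0.261  0.   ]
hammer top 0.41 [132. 365.] [ 0.789 -0.177  0.   ]
hammer scene 0.7 [133. 262.] [ 0.521 -0.466  0.   ]
pliers top 0.58 [252. 330.] [ 0.364 -0.06   0.   ]
pliers scene 0.6 [238. 307.] [0.687 0.067 0.   ]
pliers scene 0.47 [171. 352.] [ 0.372 -0.082  0.   ]
saw top 0.52 [182. 390.] [ 0.613 -0.264  0.   ]
saw scene 0.81 [261. 450.] [0.383 0.416 0.   ]
```

View pics/t1.png

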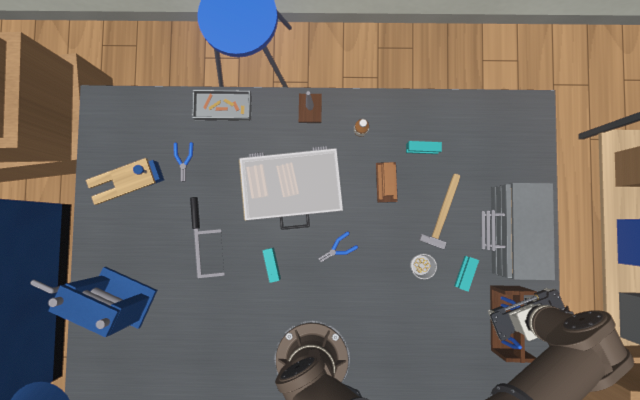

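View pics/s1.png

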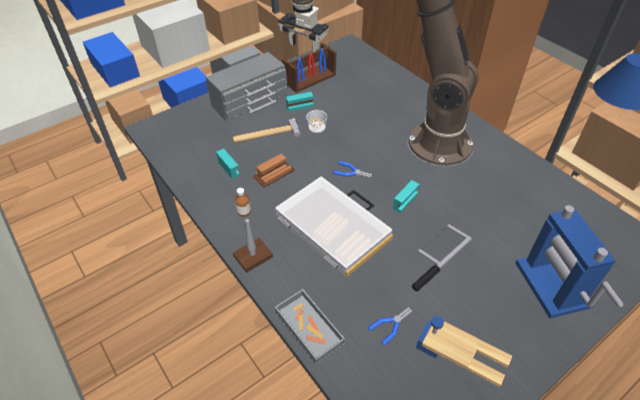

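The top view shows the shut case at columns 240–342, rows 150–219, with its bar near (295,222). The stand and block c are at (388,181), the pliers at (338,248), the hammer at (445,210) and the jar at (423,265). Turquoise look-alikes lie at (424,147), (271,265) and (467,273). In the scene view the brass edge faces world +y, so case yaw is about +4°.

```bash
cat >> h.py <<'E'
def go(x,y,z,yaw=None):
    """shift/roll from the present pose to TCP x,y,z, yaw = heading (deg) of tool y, nearest of the half turns"""
    s=arm.observe(); M=R.from_rotvec(s["ee_rot"]).as_matrix(); d=M.T@(np.array([x,y,z])-s["position"])
    h=np.degrees(np.arctan2(M[1,1],M[0,1])); r=0 if yaw is None else -((yaw-h+90)%180-90)
    print("shift",np.round(d,4),"roll",round(np.radians(r),4),"| heading",round(h,2),"pos",np.round(s["position"],4),"F",np.round(s["force"],1),"t",round(s["clock"],2))
E
python3 -m inch '0.16 -0.19 0 -0.7 0.0918;0.16 -0.19 0 -0.7 0.0918;0.16 -0.19 0 -0.7 0.0918;0.16 -0.19 0 -0.7 0.0918;0.16 -0.19 0 -0.7 0.0918'
python3 - <<'E'
from h import *
go(.44,.07,.40,4.3)
for q,z in(("case",.028),("stand",.01)):
    r=arm.silhouettes("top",q)[0]
    m=r["region"].astype(np.uint8); c=max(cv2.findContours(m,0,2)[0],key=cv2.contourArea)
    b=cv2.boxPoints(cv2.minAreaRect(c)); P=np.array([at("top",(v,u),z) for u,v in b]); print(q,round(r["conf"],2),P[:,:2].round(3).tolist(),P.mean(0).round(3))
    for i in(0,1):
        e=P[i+1]-P[i]; print(np.linalg.norm(e).round(3),np.degrees(np.arctan2(e[1],e[0])).round(1))
E
```

```text
clock: 1.8
position: [0.3095, -0.3432, 0.4049]
ee_rot: [2.691, 1.62, -0.0]
force: [1.2, 0.0, -0.4]
width: 1.001
gripper_force: 0.0
shift [ 0.4263 -0.0781  0.0047] roll -0.5621 | heading -27.91 pos [ 0.3095 -0.3432  0.4049] F [ 1.2  0.  -0.4] t 1.8
case 0.94 [[0.698, 0.265], [0.735, -0.074], [0.493, -0.1], [0.456, 0.235]] [0.595 0.081 0.028]
0.341 -83.8
0.244 -174.0
stand 0.6 [[0.677, -0.215], [0.678, -0.285], [0.542, -0.286], [0.541, -0.216]] [ 0.61 -0.25  0.01]
0.07 -89.2
0.137 -179.8
```

```bash
python3 -m inch '0.22 -0.04 0 -0.56 0.0918;0.22 -0.04 0 -0.56 0.0918;0.22 -0.04 0 -0.56 0.0918;0.22 -0.04 0 -0.56 0.0918;0.22 -0.04 0 -0.56 0.0918' | head -2
python3 - <<'E'
from h import *
go(.42,.06,.40,5.3)
E
```

```text
clock: 2.4
position: [0.3789, -0.1289, 0.4052]
shift [0.1853 0.0551 0.0053] roll -0.0178 | heading 4.28 pos [ 0.3789 -0.1289  0.4052] F [ 0.6 -0.9 -0.5] t 2.4
```

```bash
python3 -m inch '0.185 0.055 0 -0.02 0.03;0.185 0.055 0 -0.02 0.03;0.185 0.055 0 -0.02 0.03;0.185 0.055 0 -0.02 0.03;0.185 0.055 0 -0.02 0.03' | head -2
python3 - <<'E'
from h import *
im=save("wrist","w1.png"); s=st()
for q,z in(("lid_bar",.036),):
  for n in("wrist","top","scene"):
    for r in arm.place_of(n,q)[:2]: print(n,r["conf"],np.round(r["point"]),at(n,r["point"],z).round(4))
    for r in arm.silhouettes(n,q)[:1]:
      m=r["region"].astype(np.uint8); print(m.sum(), np.round(r["point"]))
print(proj("wrist",[s["position"]+[0,0,-.159]]))
E
```

```text
clock: 2.9
position: [0.4213, 0.061, 0.4054]
{'clock': np.float64(2.95), 'position': array([0.421, 0.058, 0.405]), 'ee_rot': array([-2.117e+00, -2.321e+00, -2.000e-03]), 'force': array([ 0.727, -1.125,  0.253]), 'width': np.float64(0.572), 'gripper_force': np.float64(0.0), 'joints': array([ 0.327,  0.17 , -0.659,  1.987,  0.12 ,  1.022, -0.296])}
wrist 0.73 [180. 349.] [0.454  0.0586 0.036 ]
56237 [130. 487.]
6138 [182. 289.]
scene 0.66 [196. 360.] [0.4534 0.0534 0.036 ]
scene 0.36 [260. 449.] [0.406 0.425 0.036]
5803 [221. 334.]
[[320.23680605 273.17082703]]
```

View pics/w1.png

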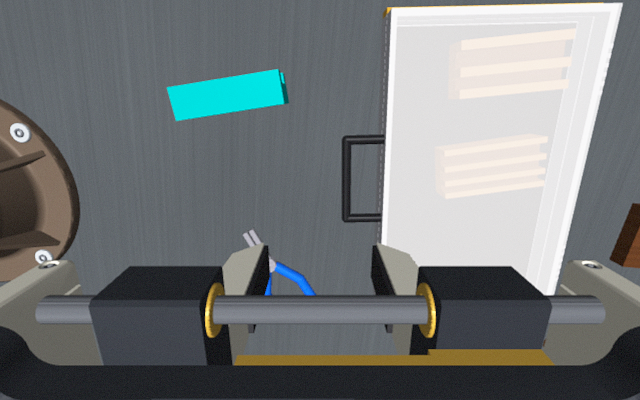

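The wrist view shows the pull bar as the dark stroke at column 346, rows 138–220. The near lid edge is at column ~386, and block tops a and b are under the lid at (510,60) and (490,165).

Run:
```python
from h import *
a=at("wrist",(10,389),.03);b=at("wrist",(235,384),.03);print(a,b,np.degrees(np.arctan2(*(a-b)[:2][::-1]))-90)
a=at("wrist",(140,346.5),.036);b=at("wrist",(217,345.5),.036);print(a,b,(a+b)/2,np.degrees(np.arctan2(*(a-b)[:2][::-1]))-90)
g=cv2.cvtColor(cv2.imread("pics/w1.png"),6)
for r in(60,100,240): 
    e=np.argmax(np.diff(g[r,330:420].astype(int)))+330; print(r,e,at("wrist",(r,e),.03))
go(.454,.058,.32,5)
```

```text
[0.47433181 0.22798257 0.03      ] [ 0.5043392  -0.00918162  0.03      ] 7.211077157906985
[0.4461644  0.10044657 0.036     ] [0.45473511 0.01217557 0.036     ] [0.45044975 0.05631107 0.036     ] 5.545777152883431
60 388 [0.4800744  0.18349848 0.03      ]
100 386 [0.48378459 0.14484828 0.03      ]
240 380 [ 0.50045863 -0.01613221  0.03      ]
shift [0.0009 0.0337 0.0847] roll -0.003 | heading 4.83 pos [0.4205 0.0543 0.4047] F [ 0.1 -0.4 -0.6] t 3.25
```

```bash
python3 -m inch '0.001 0.033 0 -0.02 0.026;0.001 0.033 0.05 -0.02 0.026;0.001 0.033 0.1 -0.02 0.026;0.001 0.033 0.14 -0.02 0.026;0.001 0.033 0.14 -0.02 0.026' | head -2
python3 - <<'E'
from h import *
im=save("wrist","w2.png"); s=st()
for r in arm.place_of("wrist","lid_bar")[:2]: print(r["conf"],np.round(r["point"]),at("wrist",r["point"],.036).round(4))
print(proj("wrist",[s["position"]+[0,0,-.159]]))
go(.452,.0565,.195,6)
E
```

```text
clock: 3.75
position: [0.4514, 0.0579, 0.2608]
{'clock': np.float64(3.8), 'position': array([0.453, 0.059, 0.263]), 'ee_rot': array([-2.098, -2.334,  0.006]), 'force': array([0.7  , 0.542, 0.338]), 'width': np.float64(0.283), 'gripper_force': np.float64(0.0), 'joints': array([ 0.209,  0.419, -0.578,  2.095,  0.341,  0.723, -0.483])}
0.8 [222. 324.] [0.4562 0.0627 0.036 ]
[[317.15424493 278.45366448]]
shift [-0.0025 -0.0017  0.0703] roll 0.0016 | heading 6.09 pos [0.4535 0.0592 0.2653] F [0.2 0.3 1. ] t 3.85
```

View pics/w2.png

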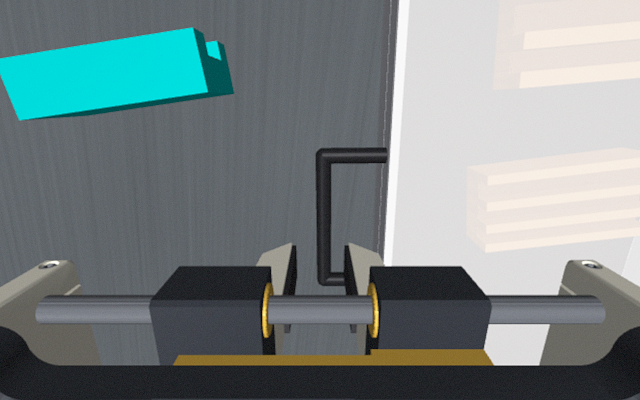

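The bar is now at column 323, rows 155–275, between the finger planes centred at column 319, so I only need a 2 mm correction. I'll descend and close on it.

```bash
python3 -m inch '0.003 0.002 0.03 0 0.026;0.003 0.002 0.06 0 0.026;0.003 0.002 0.07 0 0.026;0.003 0.002 0.07 0 0.026' | head -2
python3 -m inch '0 0 0 0 0;0 0 0 0 0;0 0 0 0 0;0 0 0 0 0;0 0 0 0 0' 15
python3 - <<'E'
from h import *
s=st(); p=s["position"]; b=p-[0,0,.159]
# hinge from bar: 0.252 in x, -0.010 z
for th in(.1,.2,.3,.4,.5,.6,.7,.8,.9,1.0):
    d=.252-(.252*np.cos(th)-.01*np.sin(th)); h=.252*np.sin(th)+.01*np.cos(th)-.01
    print(th,round(d,4),round(h,4))
E
```

```text
clock: 4.25
position: [0.4555, 0.0626, 0.1956]
clock: 4.75
position: [0.4523, 0.0626, 0.1952]
ee_rot: [-2.097, -2.336, 0.008]
force: [-12.9, 1.7, 5.3]
width: 0.102
gripper_force: 15.0
{'clock': np.float64(4.75), 'position': array([0.452, 0.063, 0.195]), 'ee_rot': array([-2.097, -2.336,  0.008]), 'force': array([-12.852,   1.684,   5.253]), 'width': np.float64(0.102), 'gripper_force': np.float64(14.985), 'joints': array([ 0.123,  0.53 , -0.493,  2.151,  0.461,  0.568, -0.602])}
0.1 0.0023 0.0251
0.2 0.007 0.0499
0.3 0.0142 0.074
0.4 0.0238 0.0973
0.5 0.0356 0.1196
0.6 0.0497 0.1405
0.7 0.0657 0.16
0.8 0.0836 0.1777
0.9 0.1032 0.1936
1.0 0.1243 0.2075
```

```bash
python3 -m inch '0 -0.002 -0.012 0 0;0 -0.001 -0.025 0 0;0 0.001 -0.038 0 0;0 0.004 -0.05 0 0;0 0.011 -0.074 0 0' | sed -n '1,2p;4,6p'
python3 -m inch '0 0.01 -0.023 0 0;0 0.021 -0.046 0 0;0 0.035 -0.066 0 0;0 0.051 -0.086 0 0;0 0.06 -0.095 0 0'
python3 -m inch '0 0.009 -0.009 0 0;0 0.019 -0.017 0 0;0 0.029 -0.025 0 0;0 0.038 -0.032 0 0;0 0.049 -0.039 0 0'
```

```text
clock: 5.25
position: [0.4652, 0.0639, 0.2699]
force: [2.4, -1.1, -1.2]
width: 0.1
gripper_force: 15.0
clock: 5.75
position: [0.5249, 0.0707, 0.3675]
ee_rot: [2.099, 2.337, -0.001]
force: [-10.9, -1.4, 9.9]
width: 0.104
gripper_force: 15.0
clock: 6.25
position: [0.5741, 0.076, 0.4055]
ee_rot: [2.098, 2.337, 0.004]
force: [1.2, 1.9, -2.3]
width: 0.097
gripper_force: 15.0
```

Lid is at about 1.0 rad, past the balance point. I'll release it, lift clear and retreat.

```bash
python3 -m inch '0 0 0 0 0.024;0 0 -0.002 0 0.024;0 0 -0.04 0 0.024;0 -0.02 -0.08 0 0.024;0 -0.06 -0.085 0 0.03' | sed -n '1,2p;4,6p'
python3 -m inch '0 -0.05 0 0 0.06;0 -0.1 0 0 0.06;-0.04 -0.13 0 0 0.06;-0.09 -0.13 0 0 0.06;-0.13 -0.13 0 0 0.06' | sed -n '1,2p;4,6p'
python3 - <<'E'
from h import *
save("scene","s2.png")
for n in("top","scene"):
  for q,z in(("block_a_center",.022),("block_b_center",.022),("block_c_center",.0355),("lid_bar",.25)):
    for r in arm.place_of(n,q)[:3]: print(n,q,round(r["conf"],2),np.round(r["point"]),at(n,r["point"],z).round(4))
go(.614,-.255,.35,90)
E
```

```text
clock: 6.75
position: [0.5155, 0.0697, 0.4917]
force: [-0.2, -0.8, 0.8]
width: 0.303
gripper_force: 0.0
clock: 7.25
position: [0.3973, -0.0759, 0.4884]
force: [1.8, 0.3, 0.2]
width: 0.646
gripper_force: 0.0
top block_c_center 0.9 [148. 427.] [ 0.7286 -0.3862  0.0355]
top block_c_center 0.85 [181. 389.] [ 0.6106 -0.258   0.0355]
top block_c_center 0.76 [271. 466.] [ 0.3099 -0.5178  0.0355]
scene block_a_center 0.67 [247. 350.] [0.6102 0.1932 0.022 ]
scene block_b_center 0.55 [229. 330.] [0.6179 0.0974 0.022 ]
scene block_c_center 0.77 [166. 270.] [ 0.6142 -0.2599  0.0355]
scene block_c_center 0.64 [163. 226.] [ 0.7355 -0.369   0.0355]
scene block_c_center 0.64 [194. 406.] [0.318  0.1431 0.0355]
scene lid_bar 0.86 [198. 294.] [0.7428 0.0897 0.25  ]
shift [-0.2044  0.1937  0.1377] roll -1.4617 | heading 6.25 pos [ 0.3992 -0.0729  0.4877] F [ 0.1 -0.4 -0.5] t 7.7
```

```bash
python3 - <<'E'
from h import *
s=st(); T=np.array(arm.get_calibration("wrist")["pose"]); M=R.from_rotvec(s["ee_rot"]).as_matrix()
print(M.T@(T[:3,3]-s["position"]), M.T@-T[:3,2])
for th in(4,-4):pass
E
python3 -m inch '-0.1 0.09 0 0.75 0.06;-0.1 0.09 0 0.75 0.06;-0.1 0.09 0 0.75 0.06;-0.1 0.09 0 0.75 0.06;-0.1 0.09 0 0.75 0.06' | sed -n '1,2p'
python3 - <<'E'
from h import *
go(.55,-.257,.35,-90)
E
```

```text
{'clock': np.float64(7.7), 'position': array([ 0.399, -0.073,  0.488]), 'ee_rot': array([-2.097, -2.339,  0.   ]), 'force': array([ 0.121, -0.379, -0.461]), 'width': np.float64(0.649), 'gripper_force': np.float64(0.0), 'joints': array([ 0.562,  0.039, -0.521,  1.892,  0.021,  1.216,  0.143])}
[0.08554885 0.00046526 0.01872415] [-0.30993638  0.00102631  0.95075674]
clock: 8.2
position: [0.5004, -0.1638, 0.4869]
shift [-0.0443  0.0961  0.1368] roll 0.922 | heading -37.17 pos [ 0.5004 -0.1638  0.4869] F [0.9 0.4 0.6] t 8.2
```

View pics/s2.png

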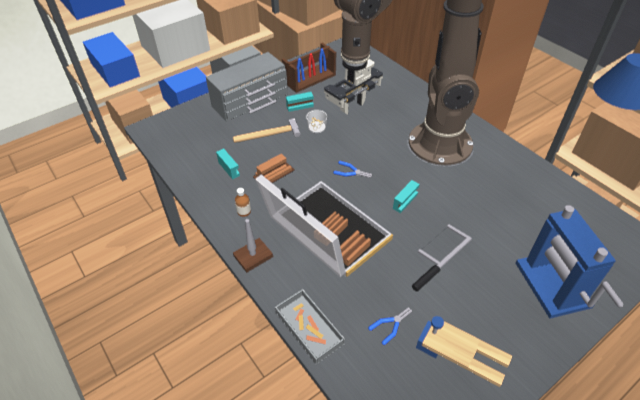

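The lid is standing up past vertical at (300,225). Blocks a and b are visible in the case at (357,247) and (332,226), and the stand with c is untouched at (272,167).

```bash
python3 - <<'E'
from h import *
go(.64,-.257,.36,90)
E
python3 -m inch '-0.04 0.08 0 -0.75 0.06;-0.04 0.08 0 -0.75 0.06;-0.04 0.08 0 -0.75 0.06;-0.04 0.08 0 -0.75 0.06;-0.04 0.08 0 -0.75 0.06' | sed -n '1,2p'
python3 -m inch '0 0 0 -0.75 0.06;0 0 0 -0.75 0.06;0 0 0 -0.75 0.06;0 0 0 -0.75 0.06;0 0 0 -0.75 0.06' | sed -n '1,2p'
python3 - <<'E'
from h import *
go(.64,-.257,.36,90)
E
```

```text
shift [0.0101 0.1678 0.1267] roll 0.922 | heading -37.17 pos [ 0.5004 -0.1638  0.4869] F [0.9 0.4 0.6] t 8.2
clock: 8.7
position: [0.54, -0.2432, 0.4873]
clock: 9.2
position: [0.5398, -0.2429, 0.4876]
shift [-0.0854  0.0542  0.1276] roll -0.7062 | heading 49.54 pos [ 0.5398 -0.2429  0.4876] F [ 0.3  0.2 -0.1] t 9.2
```

```bash
python3 -m inch '-0.04 0.03 0.03 -0.706 0.06;-0.085 0.054 0.07 -0.706 0.06;-0.085 0.054 0.12 -0.706 0.06;-0.085 0.054 0.12 -0.706 0.06;-0.085 0.054 0.12 -0.706 0.06' | sed -n '1,2p'
python3 - <<'E'
from h import *
s=st();im=save("wrist","w3.png")
for q,z in(("block_c_center",.0355),("stand",0)):
    for r in arm.place_of("wrist",q)[:2]: print(q,round(r["conf"],2),np.round(r["point"]),at("wrist",r["point"],z).round(4))
    for r in arm.silhouettes("wrist",q)[:1]:
        m=r["region"].astype(np.uint8); c=max(cv2.findContours(m,0,2)[0],key=cv2.contourArea); print(cv2.boundingRect(c), cv2.minAreaRect(c))
E
```

```text
clock: 9.7
position: [0.6392, -0.2578, 0.363]
{'clock': np.float64(9.7), 'position': array([ 0.639, -0.258,  0.363]), 'ee_rot': array([-0.   , -3.136, -0.005]), 'force': array([-1.307, -0.5  ,  0.663]), 'width': np.float64(0.655), 'gripper_force': np.float64(0.0), 'joints': array([ 0.721,  0.681, -0.719,  1.401,  0.452,  1.235,  1.532])}
block_c_center 0.97 [271. 214.] [ 0.7341 -0.3733  0.0355]
block_c_center 0.88 [168. 327.] [ 0.6197 -0.2493  0.0355]
(305, 110, 40, 123) ((324.87646484375, 170.80587768554688), (121.82623291015625, 37.27656555175781), 88.49256896972656)
(287, 87, 71, 134) ((322.8528747558594, 153.52606201171875), (132.37490844726562, 69.16395568847656), 88.69805145263672)
```

View pics/w3.png

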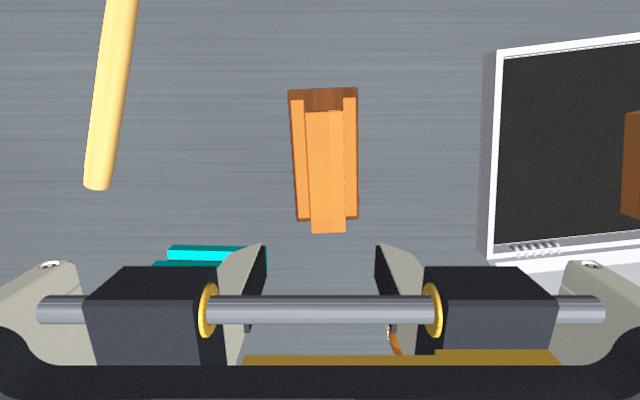

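The wrist view shows c's top face between corners (307,111), (342,111), (346,232) and (312,232). The case is on the right and the hammer handle on the left.

Run:
```python
from h import *
P=np.array([at("wrist",p,.063) for p in((111,306.5),(111,343),(232,346),(232,311.5))]);print(P.round(4));c=P.mean(0);print(c)
a=(P[0]+P[1])/2-(P[2]+P[3])/2; print(np.linalg.norm(a),"axis",np.degrees(np.arctan2(a[1],a[0])))
go(c[0],c[1],.24,90)
```

```text
[[ 0.5651 -0.2678  0.063 ]
 [ 0.5654 -0.2364  0.063 ]
 [ 0.6784 -0.2322  0.063 ]
 [ 0.678  -0.2657  0.063 ]]
[ 0.62171596 -0.2505142   0.063     ]
0.11298824093745322 axis -178.3647064770751
shift [0.0179 0.0075 0.1284] roll -0.0104 | heading 89.4 pos [ 0.6394 -0.2582  0.3684] F [-0.2  0.8 -0.5] t 9.95
```

```bash
python3 -m inch '0.018 0.0075 0.04 -0.035 0.06;0.018 0.0075 0.09 -0.035 0.06;0.018 0.0075 0.13 -0.035 0.06;0.018 0.0075 0.157 -0.035 0.06;0.018 0.0075 0.157 -0.035 0.06' | sed -n '1,4p'
python3 -m inch '0 0 0 0 0.02;0 0 0 0 0.02;0 0 0 0 0.02;0 0 0 0 0.02;0 0 0 0 0.02' 25
```

```text
clock: 10.45
position: [0.6196, -0.2509, 0.2075]
ee_rot: [0.04, -3.136, -0.002]
force: [-1.2, 0.1, 0.1]
clock: 10.95
position: [0.6216, -0.2511, 0.2122]
ee_rot: [-0.042, 3.139, -0.001]
force: [-1.5, -0.5, 7.3]
width: 0.35
gripper_force: 24.9
```

```bash
python3 -m inch '0 0 -0.03 0 0.02;0 0 -0.065 0 0.02;0.05 0.01 -0.065 0 0.02;0.1 0.02 -0.065 0 0.02;0.14 0.025 -0.065 0 0.02' | sed -n '1,5p'
python3 -m inch '0.026 0.001 0 0 0.02;0.026 0.001 0.03 0 0.02;0.026 0.001 0.055 0 0.02;0.026 0.001 0.066 0 0.02;0.026 0.001 0.07 0 0.02'
python3 - <<'E'
from h import *
go(.455,-.225,.202,91.6); st()
E
```

```text
clock: 11.45
position: [0.4783, -0.229, 0.2759]
ee_rot: [0.043, -3.141, 0.001]
force: [0.9, 0.1, -1.4]
width: 0.348
clock: 11.95
position: [0.4544, -0.2294, 0.205]
ee_rot: [0.043, -3.14, -0.001]
force: [0.3, -0.0, -0.5]
width: 0.344
gripper_force: 24.9
shift [-0.0008  0.0044  0.003 ] roll -0.0006 | heading 91.57 pos [ 0.4544 -0.2294  0.205 ] F [ 0.3 -0.  -0.5] t 11.95
{'clock': np.float64(11.95), 'position': array([ 0.454, -0.229,  0.205]), 'ee_rot': array([ 4.30e-02, -3.14e+00, -1.00e-03]), 'force': array([ 0.313, -0.013, -0.526]), 'width': np.float64(0.344), 'gripper_force': np.float64(24.89), 'joints': array([ 0.858,  0.618, -0.681,  2.012,  0.589,  0.716,  1.405])}
```

```bash
python3 -m inch '0 0 0.002 0 0.02;0 0 0.003 0 0.02;0 0 0.004 0 0.02;0 0 0.004 0 0.02;0 0 0.004 0 0.02' | sed -n '1,5p'
python3 - <<'E'
from h import *
st()
E
```

```text
clock: 12.45
position: [0.4549, -0.229, 0.204]
ee_rot: [-0.044, 3.141, -0.003]
force: [-8.6, 2.1, 21.4]
width: 0.348
{'clock': np.float64(12.45), 'position': array([ 0.455, -0.229,  0.204]), 'ee_rot': array([-4.400e-02,  3.141e+00, -3.000e-03]), 'force': array([-8.61 ,  2.136, 21.365]), 'width': np.float64(0.348), 'gripper_force': np.float64(25.004), 'joints': array([ 0.855,  0.619, -0.679,  2.014,  0.594,  0.712,  1.4  ])}
```

```bash
python3 -m inch '0 0 -0.003 0 0.02;0 0 -0.003 0 0.05;0 0 -0.003 0 0.0918;0 0 -0.003 0 0.0918;0 0 -0.003 0 0.0918' | sed -n '1,2p;4,6p'
python3 -m inch '0 0 -0.021 0 0.0918;0 0 -0.021 0 0.0918;0 0 -0.021 0 0.0918' | sed -n '1,2p;4,6p'
python3 - <<'E'
from h import *
save("scene","s3.png"); im=cv2.imread("pics/s3.png")
p=proj("scene",[.455,-.229,.03])[0].astype(int);print(p)
w=arm.get_image("wrist")
cv2.imwrite("pics/s3c.png",np.hstack([cv2.resize(im[p[1]-60:p[1]+60,p[0]-60:p[0]+60],(400,400)),w[:,140:500,::-1]]))
E
```

```text
clock: 12.95
position: [0.4546, -0.2296, 0.2047]
force: [-0.4, -0.2, -0.5]
width: 0.644
gripper_force: 0.0
clock: 13.25
position: [0.4546, -0.2297, 0.2258]
force: [0.4, 0.7, 0.5]
width: 0.911
gripper_force: 0.0
[310 153]
```

View pics/s3c.png

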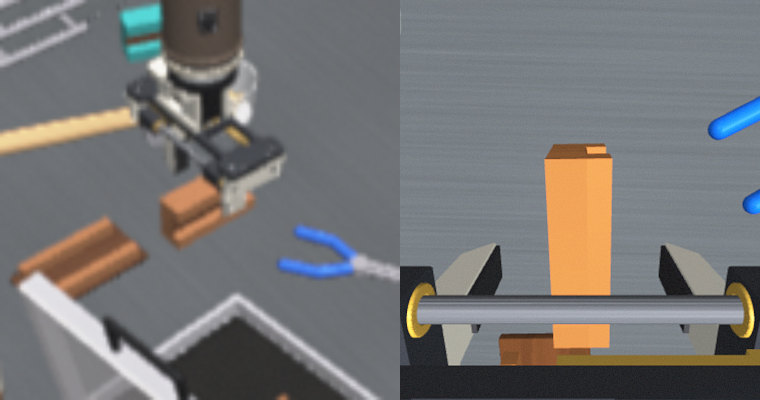

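Block c stands on its edge on the bench between the open fingers, with its groove towards the case (right in the wrist view). I'll tip it towards −y by pushing its grooved face near the top.

```bash
python3 -m inch '0 -0.02 0 0 0.0918;0 -0.03 0 0 0.0918;0 -0.045 0 0 0.0918;0 -0.062 0 0 0.0918;0 -0.075 0 0 0.0918' | sed -n '1,2p;4,6p'
python3 - <<'E'
from h import *
w=arm.get_image("wrist"); im=arm.get_image("scene")
p=proj("scene",[.455,-.27,.02])[0].astype(int)
cv2.imwrite("pics/s4c.png",np.hstack([cv2.resize(im[p[1]-60:p[1]+60,p[0]-60:p[0]+60,::-1],(400,400)),w[:,140:500,::-1]]))
E
```

```text
clock: 13.85
position: [0.4564, -0.306, 0.2254]
force: [0.3, -0.1, 0.3]
width: 0.997
gripper_force: 0.0
```

View pics/s4c.png

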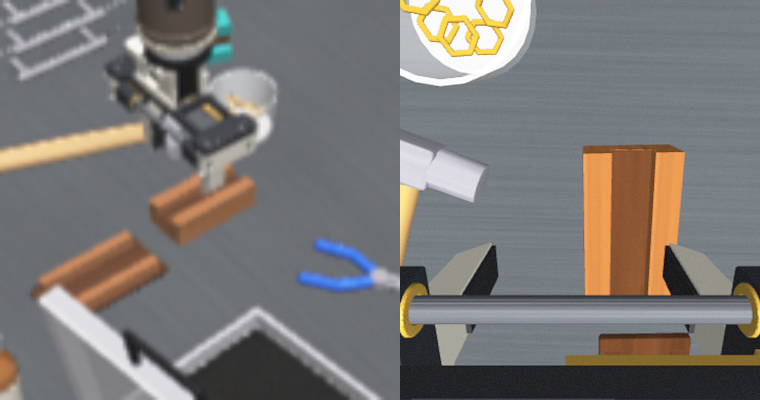

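Block c now lies flat with its wide groove up. In the full wrist image its near end is at row 152, columns 324–424.

Run:
```python
from h import *
P=[at("wrist",p,.032) for p in((152,324),(152,424),(270,324.5))];print(np.round(P,4))
for r in arm.place_of("wrist","block_c_center")[:2]: print(r["conf"],np.round(r["point"]),at("wrist",r["point"],.016).round(4))
s=arm.observe();M=R.from_rotvec(s["ee_rot"]).as_matrix()
m=(P[0]+P[1])/2; e=P[1]-P[0]; print("heading",np.degrees(np.arctan2(e[1],e[0])),np.linalg.norm(e)); d=np.array([-e[1],e[0],0])/np.linalg.norm(e); c=m-d*.055; print(c)
go(c[0],c[1],.26,np.degrees(np.arctan2(e[1],e[0])))
```

```text
[[ 0.3993 -0.3049  0.032 ]
 [ 0.398  -0.2504  0.032 ]
 [ 0.4718 -0.3026  0.032 ]]
0.96 [234. 365.] [ 0.4546 -0.2751  0.016 ]
heading 91.36145912379261 0.054530849461257684
[ 0.45360305 -0.2763771   0.032     ]
shift [ 0.002   0.029  -0.0346] roll 0.0014 | heading 91.44 pos [ 0.4563 -0.3053  0.2254] F [0.  0.9 0.7] t 14.0
```

```bash
python3 -m inch '0 0.005 -0.02 0 0.0918;0.002 0.029 -0.02 0 0.0918;0.002 0.029 0 0 0.0918;0.002 0.029 0.03 0 0.0918;0.002 0.029 0.04 0 0.0918' | sed -n '1,4p'
python3 -m inch '0 0 0 0 0.04;0 0 0 0 0.04;0 0 0 0 0.04;0 0 0 0 0.04;0 0 0 0 0.04' 25
python3 - <<'E'
from h import *
go(.55,0,.3,96)
E
```

```text
clock: 14.5
position: [0.4529, -0.2743, 0.1839]
ee_rot: [0.045, -3.139, -0.003]
force: [0.5, -0.7, 0.6]
clock: 15.0
position: [0.4539, -0.2758, 0.1864]
ee_rot: [-0.042, 3.14, -0.001]
force: [0.5, -0.4, -0.2]
width: 0.61
gripper_force: 0.0
shift [-0.1035  0.273  -0.1137] roll -0.0779 | heading 91.54 pos [ 0.4539 -0.2758  0.1864] F [ 0.5 -0.4 -0.2] t 15.0
```

```bash
python3 -m inch '0 0 0 0 0.04;0 0 0 0 0.04;0 0 0 0 0.04' 25 | sed -n '1,2p;4,6p'
python3 -m inch '0 0 -0.04 0 0.04;0 0 -0.08 0 0.04;-0.04 0.03 -0.115 0 0.04;-0.08 0.06 -0.115 0 0.04;-0.1 0.1 -0.115 -0.05 0.04' | sed -n '1,2p;4,6p'
python3 - <<'E'
from h import *
go(.60,-.02,.3,96)
E
```

```text
clock: 15.3
position: [0.454, -0.2757, 0.1863]
force: [-1.5, 0.2, 6.4]
width: 0.6
gripper_force: 24.9
clock: 15.8
position: [0.5516, -0.1766, 0.3024]
force: [1.0, 0.7, -1.3]
width: 0.599
gripper_force: 24.9
shift [-0.0597  0.1527  0.0023] roll -0.0318 | heading 94.18 pos [ 0.5516 -0.1766  0.3024] F [ 1.   0.7 -1.3] t 15.8
```

```bash
python3 -m inch '-0.04 0.04 0 -0.03 0.04;-0.06 0.085 0 -0.03 0.04;-0.075 0.12 0 -0.03 0.04;-0.085 0.165 0 -0.03 0.04;-0.085 0.165 0 -0.03 0.04' | sed -n '1,2p;4,6p'
python3 - <<'E'
from h import *
s=st();w=save("wrist","w4.png")
for n in("wrist","scene"):
  for q,z in(("case",0),("block_a_center",.022),("block_b_center",.022),("lid_hinge",.026),("lid_bar",.27)):
    if n=="scene" and q=="case": arm.get_image("scene")
    for r in arm.place_of(n,q)[:2]: print(n,q,round(r["conf"],2),np.round(r["point"]),at(n,r["point"],z).round(4))
E
```

```text
clock: 16.3
position: [0.6213, 0.0042, 0.3014]
force: [-1.0, 0.1, -1.5]
width: 0.597
gripper_force: 24.9
{'clock': np.float64(16.3), 'position': array([0.621, 0.004, 0.301]), 'ee_rot': array([-0.184,  3.135,  0.009]), 'force': array([-0.966,  0.112, -1.471]), 'width': np.float64(0.597), 'gripper_force': np.float64(24.946), 'joints': array([ 0.403,  0.651, -0.765,  1.655,  0.501,  1.04 ,  1.17 ])}
wrist block_a_center 0.75 [213. 542.] [0.6091 0.1872 0.022 ]
wrist block_a_center 0.55 [266. 319.] [0.6814 0.0016 0.022 ]
wrist block_b_center 0.87 [204. 421.] [0.6125 0.0806 0.022 ]
scene case 0.8 [227. 329.] [0.6015 0.0754 0.    ]
scene block_a_center 0.65 [247. 352.] [0.6054 0.1969 0.022 ]
scene block_b_center 0.58 [213. 247.] [ 0.7981 -0.1265  0.022 ]
scene block_b_center 0.56 [229. 330.] [0.6168 0.0971 0.022 ]
scene lid_hinge 0.79 [238. 308.] [0.697  0.0852 0.026 ]
scene lid_hinge 0.47 [188. 310.] [ 0.5634 -0.0881  0.026 ]
scene lid_bar 0.72 [198. 290.] [0.7603 0.0981 0.27  ]
```

View pics/w4.png

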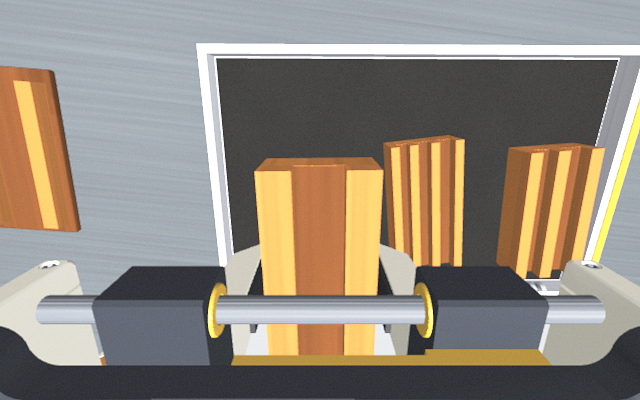

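The wrist view shows the case's inner near corners at about (217,58) and (619,58), with the brass edge on the right. Block b has three grooves and its near end runs from (385,145) to (464,138). Block a has two grooves and its near end runs from (510,150) to (603,147). Block c hangs in the grip, groove up.

Run:
```python
from h import *
np.set_printoptions(precision=4,suppress=True)
A=at("wrist",(58,217),.026);B=at("wrist",(58.5,619),.026);v=B-A;print(A,B,np.linalg.norm(v),"heading y",np.degrees(np.arctan2(v[1],v[0])))
yy=v/np.linalg.norm(v);xx=np.array([yy[1],-yy[0],0]);O=(A+B)/2+.1*xx;print("origin",O)
C=lambda P:np.array([(P-O)@xx,(P-O)@yy])*1000
for n,p,z in(("b nl",(145,385),.038),("b nr",(138,464),.038),("b l low",(262,392),.038),("b r low",(262,463.5),.038),("a nl",(150,510),.038),("a nr",(147,603),.038),("a r low",(270,582),.038),("a l low",(262,499),.006),("outer corner",(45,197),.026)):
    print(n,C(at("wrist",p,z)))
go(*(O+.02*xx-.085*yy)[:2],.3,np.degrees(np.arctan2(v[1],v[0])))
```

```text
[ 0.5173 -0.0911  0.026 ] [0.4864 0.2018 0.026 ] 0.29457615689081923 heading y 96.01896985038097
origin [0.6013 0.0659 0.026 ]
b nl [-38.5226 -22.5976]
b nr [-43.8086  36.4568]
b l low [ 60.537  -10.2428]
b r low [60.4782 50.7681]
a nl [-34.8507  72.7165]
a nr [-37.1946 142.8347]
a r low [ 68.0845 153.876 ]
a l low [ 77.7604 101.1328]
outer corner [-108.6014 -160.9129]
shift [-0.0074 -0.0122  0.0007] roll 0.0013 | heading 96.09 pos [ 0.6214 -0.0052  0.3007] F [ 0.6  0.4 -1.6] t 16.9
```

Run:
```python
from h import *
np.set_printoptions(precision=4,suppress=True)
s=arm.observe(); off=np.array([.6213,.0042,.3014])-s["position"]; print(off)
cal=arm.get_calibration("wrist"); T=np.array(cal["pose"]); T[:3,3]+=off; cal=dict(cal,pose=T)
f=lambda p,z:at("wrist",p,z,cal)
A=f((58,217),.006);B=f((58.5,619),.006);v=B-A;print(A,B,np.linalg.norm(v),"heading y",np.degrees(np.arctan2(v[1],v[0])))
yy=v/np.linalg.norm(v);xx=np.array([yy[1],-yy[0],0]);O=(A+B)/2+.1*xx;print("origin",O)
C=lambda P:np.array([(P-O)@xx,(P-O)@yy])*1000
for n,p,z in(("b nl",(145,385),.038),("b nr",(138,464),.038),("b l low",(262,392),.038),("b r low",(262,463.5),.038),("a nl",(150,510),.038),("a nr",(147,603),.038),("a r low",(270,582),.038),("a l low",(262,499),.006),("outer corner",(45,197),.026)):
    print(n,C(f(p,z)))
# fresh settled picture, networks, calibration of the same moment
cal=arm.get_calibration("wrist"); w=arm.get_image("wrist"); cv2.imwrite("pics/w5.png",w[:,:,::-1])
for q,z in(("case",0),("block_a_center",.022),("block_b_center",.022)):
    for r in arm.place_of("wrist",q)[:2]: P=at("wrist",r["point"],z,cal); print(q,round(r["conf"],2),np.round(r["point"]),P,C(P))
```

```text
[-0.0001  0.0094  0.0007]
[ 0.5155 -0.088   0.006 ] [0.4821 0.2286 0.006 ] 0.3183738798535681 heading y 96.01896985038097
origin [0.5982 0.0808 0.006 ]
b nl [-36.1305 -28.2722]
b nr [-41.4312  30.9462]
b l low [ 63.2041 -15.8831]
b r low [63.1452 45.2972]
a nl [-32.4485  67.3066]
a nr [-34.7989 137.6196]
a r low [ 70.7727 148.6915]
a l low [80.4274 95.7461]
outer corner [-106.3993 -166.9601]
block_a_center 0.79 [211. 558.] [0.6073 0.2003 0.022 ] [ 21.5466 117.9303]
block_b_center 0.74 [206. 435.] [0.6134 0.0937 0.022 ] [16.4785 11.2709]
```

```bash
python3 -m inch '-0.021 -0.002 0 0 0.04;-0.021 -0.002 0.03 0 0.04;-0.021 -0.002 0.06 0 0.04;-0.021 -0.002 0.09 0 0.04;-0.021 -0.002 0.102 0 0.04' | sed -n '1,2p;4,6p'
python3 -m inch '0 0 0.003 0 0.04;0 0 0.005 0 0.04;0 0 0.005 0 0.04' | sed -n '1,2p;4,6p'
```

```text
clock: 17.6
position: [0.6416, -0.0047, 0.1958]
force: [-0.0, -0.4, -2.2]
width: 0.599
gripper_force: 24.9
clock: 17.9
position: [0.6431, -0.0042, 0.1949]
force: [-0.4, 0.2, -1.2]
width: 0.595
gripper_force: 24.9
```

```bash
python3 -m inch '0 0 0.001 0 0.04;0 0 0.002 0 0.04;0 0 0.003 0 0.04' | sed -n '1,2p;4,6p'
```

```text
clock: 18.2
position: [0.6429, -0.0042, 0.1923]
force: [-6.9, -3.0, 20.3]
width: 0.595
gripper_force: 25.0
```

Run:
```python
from h import *
go(.6424,-.005,.192)
```

```text
shift [ 0.0006 -0.0007  0.0003] roll 0.0 | heading 96.13 pos [ 0.6429 -0.0042  0.1923] F [-6.9 -3.  20.3] t 18.2
```

Block c is on the case floor. I'll release it, rise and go behind the near end of a.

```bash
python3 -m inch '0 0 -0.002 0 0.055;0 0 -0.002 0 0.066;0 0 -0.002 0 0.066;0 0 -0.03 0 0.066;0 0 -0.065 0 0.066' | sed -n '1,2p;4,6p'
python3 -m inch '0.03 0.04 0 0 0;0.05 0.09 0 0 0;0.07 0.13 0 0 0;0.097 0.18 0 0 0;0.097 0.208 0 0 0' | sed -n '1,2p;4,6p'
python3 - <<'E'
from h import *
O=np.array([.5982,.0808]);xx=np.array([.9945,.1045]);yy=np.array([-.1045,.9945])
cal=arm.get_calibration("wrist"); w=arm.get_image("wrist"); cv2.imwrite("pics/w6.png",w[:,:,::-1])
for q in("block_c_center","block_a_center","block_b_center"):
    for r in arm.place_of("wrist",q)[:3]:
        P=at("wrist",r["point"],.022,cal)[:2]-O; print(q,round(r["conf"],2),np.round(r["point"]),(P@xx*1e3).round(1),(P@yy*1e3).round(1))
s=arm.observe(); P=s["position"][:2]-O; print("tool case",P@xx,P@yy); go(.5242,.1917,.192,96)
E
```

```text
clock: 18.7
position: [0.6419, -0.0046, 0.2547]
force: [0.5, 0.1, 0.8]
width: 0.721
gripper_force: 0.0
clock: 19.2
position: [0.5207, 0.1945, 0.2559]
force: [0.6, -0.9, 1.1]
width: 0.33
gripper_force: 0.0
block_a_center 0.93 [322. 310.] 21.1 115.0
tool case -0.0624056163937815 0.11922434797332324
shift [-0.0004 -0.0012  0.0637] roll 0.0046 | heading 96.26 pos [0.5237 0.1929 0.2557] F [ 0.3 -0.7 -0.3] t 19.4
```

```bash
python3 -m inch '0 -0.001 0.02 0 0;0 -0.001 0.04 0 0;0 -0.001 0.06 0 0;0 -0.001 0.063 0 0;-0.01 -0.001 0.063 0 0' 20 | sed -n '1,2p;4,6p'
python3 -m inch '-0.01 0 0 0 0;-0.018 0 0 0 0;-0.024 0 0 0 0;-0.029 0 0 0 0;-0.032 0 0 0 0' | sed -n '1,2p;4,6p'
python3 -m inch '-0.001 0 0 0 0;-0.002 0 0 0 0;-0.003 0 0 0 0' | sed -n '1,2p;4,6p'
```

```text
clock: 19.9
position: [0.5337, 0.191, 0.1922]
force: [-0.5, -0.2, -0.0]
width: 0.003
gripper_force: 0.0
clock: 20.4
position: [0.5632, 0.1956, 0.1924]
force: [-22.4, -3.5, 14.8]
width: 0.007
gripper_force: 11.2
clock: 20.7
position: [0.5638, 0.1959, 0.1921]
force: [-27.1, -4.6, 20.0]
width: 0.005
gripper_force: 13.8
```

```bash
python3 -m inch '0.02 0 0 0 0;0.044 0 0 0 0;0.044 -0.045 0 0 0;0.044 -0.09 0 0 0;0.044 -0.108 0 0 0' | sed -n '1,2p;4,6p'
python3 -m inch '-0.01 0 0 0 0;-0.02 0 0 0 0;-0.03 0 0 0 0;-0.037 0 0 0 0;-0.043 0 0 0 0' | sed -n '1,2p;4,6p'
python3 - <<'E'
from h import *
O=np.array([.5982,.0808]);xx=np.array([.9945,.1045]);yy=np.array([-.1045,.9945])
P=arm.observe()["position"][:2]-O; print("tool case",P@xx,P@yy); go(.5242,.1917,.192,96)
E
```

```text
clock: 21.2
position: [0.5371, 0.0791, 0.1924]
force: [0.7, -0.5, -0.2]
width: 0.002
gripper_force: 0.0
clock: 21.7
position: [0.5759, 0.0898, 0.1919]
force: [-34.2, -2.6, 23.8]
width: 0.002
gripper_force: 17.1
tool case -0.021197619024690757 0.011229819628849745
shift [4.03e-02 1.07e-01 1.00e-04] roll 0.0049 | heading 96.28 pos [0.5759 0.0898 0.1919] F [-34.2  -2.6  23.8] t 21.7
```

```bash
python3 -m inch '0.02 0 0 0 0;0.03 -0.03 0 0 0;0.03 -0.07 0 0 0;0.03 -0.101 0 0 0;0.03 -0.101 0 0 0' | sed -n '1,2p;4,6p'
python3 -m inch '-0.01 0 0 0 0;-0.018 0 0 0 0;-0.024 0 0 0 0;-0.028 0 0 0 0;-0.029 0 0 0 0' | sed -n '1,2p;4,6p'
python3 - <<'E'
from h import *
O=np.array([.5982,.0808]);xx=np.array([.9945,.1045]);yy=np.array([-.1045,.9945])
P=arm.observe()["position"][:2]-O; print("tool case",P@xx,P@yy)
E
```

```text
clock: 22.2
position: [0.5612, -0.0198, 0.1921]
force: [0.0, 0.8, 0.6]
width: 0.005
gripper_force: 0.0
clock: 22.7
position: [0.5869, -0.0106, 0.1919]
force: [-16.2, -0.8, 10.4]
width: 0.008
gripper_force: 8.0
tool case -0.0207767873811682 -0.08974078540841235
```

```bash
python3 -m inch '0.01 0 0 0 0;0.01 0 -0.04 0 0.03;-0.01 0 -0.063 0 0.075;-0.05 0 -0.063 0 0.075;-0.065 0 -0.063 0 0.075' | sed -n '1,2p;4,6p'
python3 -m inch '0 0 0 0 0.075;0 0 0 0 0.075;0 0 0 0 0.075' | sed -n '1,2p;4,6p'
python3 - <<'E'
from h import *
O=np.array([.5982,.0808]);xx=np.array([.9945,.1045]);yy=np.array([-.1045,.9945])
cal=arm.get_calibration("wrist"); w=arm.get_image("wrist"); cv2.imwrite("pics/w7.png",w[:,:,::-1])
for q in("block_c_center","block_a_center","block_b_center"):
    for r in arm.place_of("wrist",q)[:3]:
        P=at("wrist",r["point"],.022,cal)[:2]-O; print(q,round(r["conf"],2),np.round(r["point"]),(P@xx*1e3).round(1),(P@yy*1e3).round(1))
P=arm.observe()["position"][:2]-O; print("tool case",P@xx,P@yy); go(.5242,.1917,.192,96)
E
```

```text
clock: 23.2
position: [0.6567, -0.0041, 0.2572]
force: [0.6, -0.3, 0.6]
width: 0.302
gripper_force: 0.0
clock: 23.5
position: [0.6528, -0.0049, 0.2554]
force: [0.0, -0.2, -0.5]
width: 0.563
gripper_force: 0.0
block_c_center 0.79 [223. 321.] 45.5 -89.2
block_a_center 0.91 [221. 604.] 43.6 114.2
block_b_center 0.83 [219. 460.] 42.7 10.3
tool case 0.04572594431658744 -0.09141070036336567
shift [0.1072 0.2097 0.0637] roll 0.0025 | heading 96.14 pos [ 0.6532 -0.0053  0.2557] F [-0.1 -0.5  0. ] t 23.7
```

```bash
python3 -m inch '0 0.002 0 0 0.075;0 0.002 0 0 0.075;0 0.002 0 0 0.075;0 0.002 0 0 0.075' | sed -n '1,2p;4,6p'
python3 -m inch '0 0 0.03 0 0.075;0 0 0.06 0 0.075;0 0 0.063 0 0.075;0 0 0.063 0 0.075' | sed -n '1,2p;4,6p'
```

```text
clock: 24.1
position: [0.6535, -0.0032, 0.2557]
force: [-0.0, 0.6, 0.1]
width: 0.818
gripper_force: 0.0
clock: 24.5
position: [0.6533, -0.0032, 0.1924]
force: [-0.1, -0.3, -0.1]
width: 0.819
gripper_force: 0.0
```

```bash
python3 -m inch '0 0.012 0 0 0.075;0 0.025 0 0 0.075;0 0.038 0 0 0.075;0 0.051 0 0 0.075;0 0.064 0 0 0.075' | sed -n '1,2p;4,6p'
python3 -m inch '0 0.008 0 0 0.075;0 0.014 0 0 0.075;0 0.018 0 0 0.075;0 0.02 0 0 0.075;0 0.02 0 0 0.075' | sed -n '1,2p;4,6p'
python3 - <<'E'
from h import *
O=np.array([.5982,.0808]);xx=np.array([.9945,.1045]);yy=np.array([-.1045,.9945])
P=arm.observe()["position"][:2]-O; print("tool case",P@xx,P@yy)
E
```

```text
clock: 25.0
position: [0.6466, 0.0619, 0.1933]
force: [0.8, -3.7, 2.5]
width: 0.82
gripper_force: 2.4
clock: 25.5
position: [0.6445, 0.0804, 0.1926]
force: [0.8, -2.0, 0.6]
width: 0.814
gripper_force: 0.6
tool case 0.046024115895738474 -0.005280545152081704
```

```bash
python3 -m inch '0 0.002 0 0 0.075;0 0.004 0 0 0.075;0 0.005 0 0 0.075;0 0.005 0 0 0.075' | sed -n '1,2p;4,6p'
python3 -m inch '0 0.002 0 0 0.075;0 0.003 0 0 0.075;0 0.003 0 0 0.075' | sed -n '1,2p;4,6p'
```

```text
clock: 25.9
position: [0.6444, 0.0816, 0.1927]
force: [-1.5, -13.1, 9.0]
width: 0.819
gripper_force: 6.7
clock: 26.2
position: [0.6443, 0.0824, 0.1928]
force: [-2.0, -19.5, 14.0]
width: 0.818
gripper_force: 10.6
```

```bash
python3 -m inch '0 -0.007 0 0 0.075;0 -0.007 0 0 0.075;0 -0.007 -0.03 0 0.075;0 -0.007 -0.062 0 0;0 -0.035 -0.062 0 0' | sed -n '1,2p;4,6p'
python3 -m inch '0 -0.032 0 0 0;0 -0.032 0 0 0;0 -0.032 0 0 0;0 -0.032 0 0 0' | sed -n '1,2p;4,6p'
python3 - <<'E'
from h import *
O=np.array([.5982,.0808]);xx=np.array([.9945,.1045]);yy=np.array([-.1045,.9945])
cal=arm.get_calibration("wrist"); w=arm.get_image("wrist"); cv2.imwrite("pics/w8.png",w[:,:,::-1])
for q in("block_c_center","block_a_center","block_b_center"):
    for r in arm.place_of("wrist",q)[:1]:
        P=at("wrist",r["point"],.022,cal)[:2]-O; print(q,round(r["conf"],2),np.round(r["point"]),(P@xx*1e3).round(1),(P@yy*1e3).round(1))
P=arm.observe()["position"]; print(P); P=P[:2]-O; print("tool case",P@xx,P@yy)
E
```

```text
clock: 26.7
position: [0.6478, 0.0601, 0.2596]
force: [1.1, 0.4, 0.6]
width: 0.691
gripper_force: 0.0
clock: 27.1
position: [0.6505, 0.0233, 0.2545]
force: [-0.1, -0.6, 0.8]
width: 0.348
gripper_force: 0.0
block_c_center 0.59 [220. 386.] 44.0 -13.7
block_a_center 0.68 [219. 593.] 43.0 134.5
block_b_center 0.75 [219. 516.] 43.1 79.3
[0.65066509 0.02288391 0.25464743]
tool case 0.046124297476682494 -0.06308014832971698
```

```bash
python3 -m inch '0 -0.003 0 0 0;0 -0.003 0 0 0;0 -0.003 0.02 0 0;0 -0.003 0.05 0 0;0 -0.003 0.062 0 0' | sed -n '1,2p;4,6p'
python3 -m inch '0 0.01 0 0 0;0 0.02 0 0 0;0 0.03 0 0 0;0 0.038 0 0 0;0 0.042 0 0 0' | sed -n '1,2p;4,6p'
python3 -m inch '0 0.002 0 0 0;0 0.003 0 0 0;0 0.003 0 0 0' | sed -n '1,2p;4,6p'
python3 - <<'E'
from h import *
O=np.array([.5982,.0808]);xx=np.array([.9945,.1045]);yy=np.array([-.1045,.9945])
P=arm.observe()["position"]; print(P); P=P[:2]-O; print("tool case",P@xx,P@yy)
E
```

```text
clock: 27.8
position: [0.6503, 0.0181, 0.1902]
force: [0.2, 0.4, -0.6]
width: 0.003
gripper_force: 0.0
clock: 28.3
position: [0.6467, 0.0622, 0.1937]
force: [0.2, -0.9, 0.8]
width: 0.007
gripper_force: 0.6
clock: 28.6
position: [0.6466, 0.0629, 0.1928]
force: [0.5, -0.6, 1.1]
width: 0.008
gripper_force: 0.7
[0.64655023 0.06292813 0.19280317]
tool case 0.046216693527161054 -0.02282617618980881
```

```bash
python3 -m inch '0 0.002 0 0 0;0 0.004 0 0 0;0 0.005 0 0 0;0 0.005 0 0 0' | sed -n '1,2p;4,6p'
python3 -m inch '0 0.002 0 0 0;0 0.003 0 0 0;0 0.003 0 0 0' | sed -n '1,2p;4,6p'
```

```text
clock: 29.0
position: [0.6466, 0.0642, 0.1928]
force: [1.4, -13.5, 7.4]
width: 0.005
gripper_force: 6.7
clock: 29.3
position: [0.6466, 0.0649, 0.1928]
force: [-0.0, -19.5, 10.0]
width: 0.008
gripper_force: 10.2
```

```bash
python3 -m inch '0 -0.01 0 0 0;0.04 -0.01 0 0 0;0.084 -0.01 0 0 0;0.084 0.02 0 0 0;0.084 0.044 0 0 0' | sed -n '1,2p;4,6p'
python3 -m inch '-0.01 0 0 0 0;-0.015 0 0 0 0;-0.018 0 0 0 0;-0.02 0 0 0 0;-0.021 0 0 0 0' | sed -n '1,2p;4,6p'
python3 -m inch '0.012 0 0 0 0;0.012 0.04 0 0 0;0.012 0.055 0 0 0;0.004 0.055 0 0 0;0 0.055 0 0 0' | sed -n '1,2p;4,6p'
python3 -m inch '0.012 0 0 0 0;0.012 0.04 0 0 0;0.012 0.055 0 0 0;0.004 0.055 0 0 0;0 0.055 0 0 0' | sed -n '1,2p;4,6p'
python3 - <<'E'
from h import *
O=np.array([.5982,.0808]);xx=np.array([.9945,.1045]);yy=np.array([-.1045,.9945])
P=arm.observe()["position"]; print(P); P=P[:2]-O; print("tool case",P@xx,P@yy)
E
```

```text
clock: 29.8
position: [0.5557, 0.1063, 0.1925]
force: [0.5, 1.2, 0.8]
width: 0.007
gripper_force: 0.0
clock: 30.3
position: [0.574, 0.1083, 0.1915]
force: [-24.5, 0.5, 15.1]
width: 0.007
gripper_force: 12.0
clock: 30.8
position: [0.5675, 0.1652, 0.1919]
force: [-36.0, 4.5, 22.5]
width: 0.008
gripper_force: 17.6
clock: 31.3
position: [0.5613, 0.2201, 0.1921]
force: [-38.7, 3.3, 24.8]
width: 0.002
gripper_force: 18.9
[0.5612622  0.22011566 0.19211066]
tool case -0.02217615712933932 0.14240942161639591
```

```bash
python3 -m inch '0.018 0 0 0 0;0.018 -0.045 0 0 0;0.018 -0.09 0 0 0;0.018 -0.135 0 0 0;0.018 -0.175 0 0 0' | sed -n '1,2p;4,6p'
python3 -m inch '-0.04 0 0 0 0;-0.085 0 0 0 0;-0.085 0.005 0 0 0;-0.085 0.01 0 0 0;-0.085 0.013 0 0 0' | sed -n '1,2p;4,6p'
python3 -m inch '0 0.002 0 0 0;0 0.003 0 0 0;0 0.003 0 0 0' | sed -n '1,2p;4,6p'
python3 - <<'E'
from h import *
O=np.array([.5982,.0808]);xx=np.array([.9945,.1045]);yy=np.array([-.1045,.9945])
P=arm.observe()["position"]; print(P); P=P[:2]-O; print("tool case",P@xx,P@yy)
E
```

```text
clock: 31.8
position: [0.568, 0.0376, 0.1924]
force: [0.2, -0.5, 0.1]
width: 0.006
gripper_force: 0.0
clock: 32.3
position: [0.6498, 0.0635, 0.1922]
force: [0.0, -4.7, 0.2]
width: 0.006
gripper_force: 3.9
clock: 32.6
position: [0.6494, 0.0641, 0.1922]
force: [0.2, -7.5, -0.3]
width: 0.007
gripper_force: 3.3
[0.64944687 0.0641072  0.19224241]
tool case 0.04922061462605017 -0.021956285424659685
```

Firm contact again. I'll press slightly more, then back off, rise and retreat to inspect.

```bash
python3 -m inch '0 0.002 0 0 0;0 0.004 0 0 0;0 0.005 0 0 0;0 0.005 0 0 0' | sed -n '1,2p;4,6p'
python3 -m inch '0 -0.012 0 0 0;0 -0.012 -0.04 0 0;0 -0.012 -0.08 0 0;0.01 0 -0.12 0 0;0.02 0.03 -0.13 0 0' | sed -n '1,2p;4,6p'
python3 -m inch '0 0 0 0 0;0 0 0 0 0;0 0 0 0 0;0 0 0 0 0' | sed -n '1,2p'
python3 - <<'E'
from h import *
O=np.array([.5982,.0808]);xx=np.array([.9945,.1045]);yy=np.array([-.1045,.9945])
cal=arm.get_calibration("wrist"); w=arm.get_image("wrist"); s=arm.get_image("scene")
for q in("block_c_center","block_a_center","block_b_center"):
    for r in arm.place_of("wrist",q)[:1]:
        P=at("wrist",r["point"],.022,cal)[:2]-O; print(q,round(r["conf"],2),np.round(r["point"]),(P@xx*1e3).round(1),(P@yy*1e3).round(1))
cv2.imwrite("pics/fin.png",np.hstack([cv2.resize(s[150:290,225:425],None,fx=2,fy=2,interpolation=2)[:,:,::-1],w[0:280,240:,::-1]]))
E
```

```text
clock: 33.0
position: [0.6494, 0.0652, 0.1922]
force: [0.8, -17.7, 3.2]
width: 0.002
gripper_force: 9.0
clock: 33.5
position: [0.6272, 0.0976, 0.327]
force: [1.4, 0.7, -0.6]
width: 0.005
gripper_force: 0.0
clock: 33.9
position: [0.6264, 0.0983, 0.3217]
block_c_center 0.84 [212. 326.] 45.3 21.5
block_a_center 0.74 [210. 445.] 43.1 131.3
block_b_center 0.85 [207. 389.] 40.7 79.4
```

View pics/fin.png

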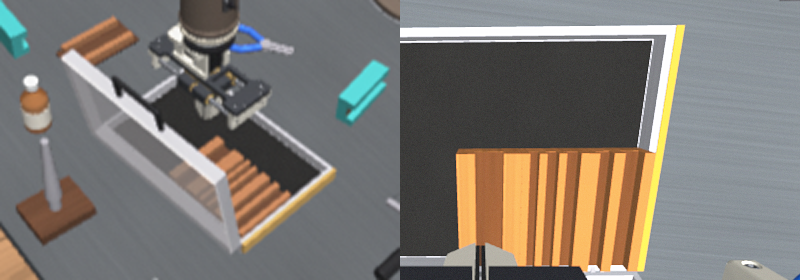

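The final view shows the three blocks with grooves up in a straight, gap-free row. Their near ends line up at row ~151 and a is against the brass wall. The lid is open and the gripper is clear of everything.

```bash
python3 -c "
from cell import arm
print(arm.sign_off())"
```

```text
the job is handed in; nothing more can be done
None
```

The job is handed in, with about 34 s of the 72 s used: the lid is open, block c was laid flat and regrasped across its width, and all three blocks lie grooves up in one snug row in the brass/hinge corner. Block c was tipped onto its back by a push near its top, because the moves cannot tilt the tool. No move was made at the pliers, saw, jar, hammer or bottle.

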